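# Select the green test load and start the test

### The arm

A 6-joint arm with a two-finger parallel gripper is mounted at the origin on the work surface. World frame = base frame: x ahead of the robot, y to its left, z up, the work surface at z = 0. Lengths are in m, angles in degrees, forces in N, time in s.
With the tool pointing down it reaches from about 0.325 to 0.9 m from the base axis. Payload 3.5 kg.
Tool frame: the origin (TCP) lies midway between the tips of the shut fingers; the grasp point (between the pads) lies 19 mm behind it; z points along the fingers, y is the line along which they close (so a half turn about z gives the same grasp; the last joint's range is limited). The gripper opens to 85 mm and grips with 20 to 120 N. Pads are 22 mm wide; open, the fingers measure 114 mm over their backs; the gripper's body (76 mm by 85 mm) begins 54 mm behind the grasp point. The pads swing forward as they close: fully open they stand 13 mm farther back than shut.
Start: joints at [64.378, 15.837, -1.513, 72.651, 0, 84.076], TCP at [0.211, 0.588, 0.231] pointing down, gripper open.
Joint ranges: [-178.77, 178.77], [-48.84, 107.48], [-61.69, 71.31], [-111.58, 123.2], [-90, 87.43], [-180, 180]. Speed limits (degrees/s): [147.25, 147.25, 180, 180, 180, 180].

### API

Orientations are given as a 3x3 rotation matrix whose columns are the frame's x, y, z axes.
In Python, from bench import arm gives the robot as it stands.
- The arm moves only by the tool servo_tool, never from a script. Its argument "steps" is a list of rows, each an object with "jaw": the finger opening in mm, from 0 to 85.4; "delta_pos": the shift along the tool's x, y, z in mm, a list of three; "angular": the turn, a rotation vector about the tool's x, y, z in rad, a list of three. A call has 1 to 8 rows; each row shifts and turns the commanded pose from where the row before left it, along the tool's axes as they then stand; what a row does not reach is not made up. A row lasts 1/12 s, in which the tool goes at most 41.7 mm and 7.16 degrees, less where a joint would pass 70% of its speed; a pose out of reach is approached as far as the arm can. A call with a gripper value outside its range is refused whole. The fingers move at their own pace and stop on an object; "force" is the grip in N (left out, the last holds). Time passes only in rows, so rows that do not move let the fingers close. It gives the time, the measured TCP pose, the force, the opening and the grip force at its end, in the units of the state.
- arm.get_obs(): the state, without advancing time (a new reading comes with each control period).
- arm.camera(name): name is "scene" or "top"; returns the picture (384x512x3 uint8, blue, green, red); there is no depth.
- arm.camera_info(name): a dict with "fx", "fy", "cx", "cy" (pixels), "k1" (the pictures are not rectified: a ray, as slopes to the right and down, at radius r is drawn at 1 + k1 r^2 times it, then the intrinsics apply), "world_to_cam" (4x4, takes a point from world to camera coordinates). Camera axes: x right, y down, z forward; pixel columns grow to the right and rows downward; lengths in m; the calibration is good to about 2 mm. A picture is of the moment at which its call begins. camera_info takes no time and is no camera call.
- arm.finish_job(): hands the job in; it is judged then, once.
The state is a dict: "clock": time; "joints": joint angles; "joint_vel": joint speeds; "tau": joint torques, N m; "eef_pos": TCP position; "eef_rot": TCP orientation; "wrist_force": force on the tool from outside, world axes, zero at the start; "wrist_torque": the same for the moment, N m; "gripper_width": opening from 0.0 (shut) to 1.0 (fully open); "grasp_force": force on a finger pad.
Only numpy, scipy, OpenCV 4.12 (cv2) and the standard library are available. Lean on these libraries where they do the work, as an engineer would, in place of code of your own. Each camera call takes 0.05 s, during which the arm holds its last target. There are 200 camera calls.

### The job

On the load selector box, push the pointer round with one finger against the side of its arm, gently and without taking it between the fingers, until it points straight at the green post. Then press the white start button fully down and let it come up again. Press the button only once the pointer is on green, and leave the loose things on the box and bench alone.

Things in the scene. Friction and masses are not known exactly. Their poses are not given: they have to be found in the camera images.
- loadbox: the load selector box, fixed to the bench: grey, 270 x 270 mm, 40 mm high with an aluminium lid; origin at the centre of its underside; its x axis points away from the robot at yaw 0 (its yaw varies by up to 0.3 rad)
- selector (a joint): angle (rad) of the pointer about a vertical axis at the lid's centre, positive anticlockwise from above; 0 = along the box's -x, towards the robot; stops at -2.6 and 2.6, so it reaches the posts by turning through the robot's side, never through the box's +x side. Friction of 0.12 N m (2 N at 70 mm) holds it where it is left; no spring, no clicks. Starts within 0.9 of 0
- selector_pivot (a point): point on the pointer's turning axis, 20 mm above the lid (60 mm above the bench), mid height of the pointer arm; its x axis points along the arm to the tip, z up. The hub is a black cylinder 36 mm across reaching 31 mm above the lid
- selector_tip (a point): the pointer's white tip, 99 mm out from the pivot along the arm. The arm is a straight black bar with a white line on top, 14 mm wide and 14 mm tall, its underside 13 mm and its top 27 mm above the lid; free sides from 18 to 99 mm from the pivot; a fingertip may be put down beside it
- post_red: the red terminal post, fixed on the lid: a red cap 18 mm across (foot 20 mm), 32 mm tall; origin at the centre of its foot on the lid. The four posts stand 118 mm from the pivot at pointer angles 1.35, 2.15, -1.35 and -2.15 rad; which colour stands where varies
- post_yellow: the yellow terminal post, fixed on the lid: a yellow cap 18 mm across (foot 20 mm), 32 mm tall; origin at the centre of its foot on the lid. The four posts stand 118 mm from the pivot at pointer angles 1.35, 2.15, -1.35 and -2.15 rad; which colour stands where varies
- post_green: the green terminal post, fixed on the lid: a green cap 18 mm across (foot 20 mm), 32 mm tall; origin at the centre of its foot on the lid. The four posts stand 118 mm from the pivot at pointer angles 1.35, 2.15, -1.35 and -2.15 rad; which colour stands where varies
- post_blue: the blue terminal post, fixed on the lid: a blue cap 18 mm across (foot 20 mm), 32 mm tall; origin at the centre of its foot on the lid. The four posts stand 118 mm from the pivot at pointer angles 1.35, 2.15, -1.35 and -2.15 rad; which colour stands where varies
- start (a joint): travel in m of the start button: 0 up, 0.006 fully down; a spring lifts it again; fully down takes about 4 N
- start_top (a point): centre of the top face of the start button: a white round button 32 mm across that is pressed straight down, 62 mm above the bench, in a black ring 48 mm across on a grey box (90 x 75 mm, 40 mm high) fixed to the bench left or right of the load box
- meter: a yellow multimeter lying flat, 150 x 78 x 44 mm high; it lies on the other side of the load box from the start button; loose, to be left alone
- capacitor: a black can capacitor, 22 mm across, 32 mm tall, standing loose on a far corner of the load box lid; loose, to be left alone
- brass_nut: a brass terminal nut, 24 mm across, 22 mm tall, standing loose on the other far corner of the load box lid; loose, to be left alone
- mug: a white mug, 80 mm across, 95 mm tall, beyond the load box to the left; loose, to be left alone
- flux_jar: an amber jar, 60 mm across, 50 mm tall, beyond the load box to the right; loose, to be left alone
- spool: a red wire spool with black flanges, 68 mm across, 58 mm tall, beyond the load box; loose, to be left alone
- screwdriver: a screwdriver lying on the bench near the robot, left; loose, to be left alone
- remote: a black remote control lying flat, 130 x 45 x 18 mm, near the robot, right; loose, to be left alone

How it is judged:
By the outcome, as a careful person would: the job done as asked, in the order asked, and still so for the second after the job is handed in, with the robot touching nothing.
It also fails if it takes over 54 s, if anything falls off the work surface, if the arm or the gripper's body presses on something with over 40 N, if the wrist force passes 120 N, or if a joint passes its speed limit or range.

## Working session

There is one attempt and no reset: what is moved stays moved. The work goes in short steps, Python scripts to look and compute and a tool call to move; the robot and the scene stay as the last step left them, time stands still between calls to the robot, and variables do not carry over. Pictures are saved under pics/ and viewed, at most 10 in all, crops included, and the job is handed in when it is done.

Besides the shell and the picture viewer there is one more tool, called after "Call:" by a JSON object that holds its "name" and its "arguments". servo_tool: Moves the arm, as the interface text tells. Its arguments: {"type":"object","properties":{"steps":{"type":"array","items":{"type":"object","properties":{"jaw":{"type":"number"},"delta_pos":{"type":"array","items":{"type":"number"}},"angular":{"type":"array","items":{"type":"number"}}}}},"force":{"type":"number"}},"required":["steps"]}

```bash
mkdir -p pics; cat > h.py <<'E'
import numpy as np,cv2
from bench import arm
def ray(name,u,v):
    c=arm.camera_info(name);K=np.array([[c['fx'],0,c['cx']],[0,c['fy'],c['cy']],[0,0,1.]])
    p=cv2.undistortPoints(np.array([[[u,v]]],float),K,np.array([c['k1'],0,0,0,0.]))[0,0]
    T=np.array(c['world_to_cam']);R=T[:3,:3];return -R.T@T[:3,3],R.T@np.array([p[0],p[1],1])
def atz(name,u,v,z):
    o,d=ray(name,u,v);return o+d*(z-o[2])/d[2]
def proj(name,P):
    c=arm.camera_info(name);T=np.array(c['world_to_cam']);q=T[:3,:3]@np.array(P)+T[:3,3];x,y=q[:2]/q[2]
    s=1+c['k1']*(x*x+y*y);return c['fx']*x*s+c['cx'],c['fy']*y*s+c['cy']
E
python3 - <<'E'
from h import *
for n in('top','scene'):
    im=arm.camera(n);cv2.imwrite(f'pics/{n}0.png',im)
    o,d=ray(n,256,192);print(n,o,d)
o=arm.get_obs();print(o['clock'],o['eef_pos'],o['eef_rot'])
E
```

```text
top [ 0.45376833 -0.00712321  1.10084642] [ 0.12089465 -0.01248087 -0.99271518]
scene [ 1.14984576 -0.34515012  0.63709454] [-0.67103769  0.40841938 -0.6190057 ]
0.1 [0.21035334 0.58779165 0.23025317] [[-9.41490736e-01  3.37037692e-01 -8.87550372e-04]
 [ 3.37038790e-01  9.41488986e-01 -1.82834631e-03]
 [ 2.19397279e-04 -2.02051002e-03 -9.99997935e-01]]
```

View pics/top0.png

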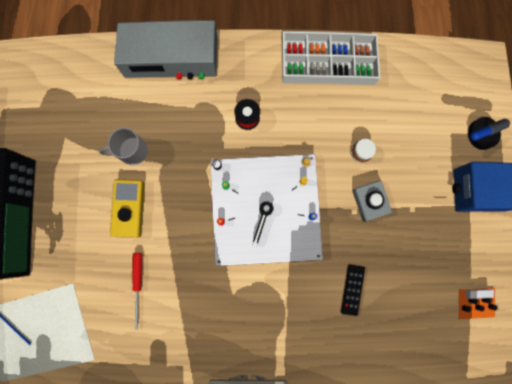

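View pics/scene0.png

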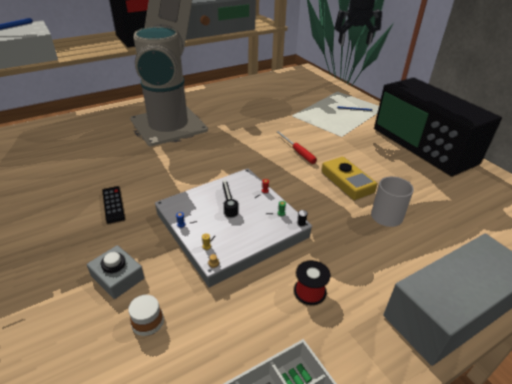

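```bash
python3 - <<'E'
import cv2
a=cv2.imread('pics/top0.png')[145:275,200:400]
cv2.imwrite('pics/c1.png',cv2.resize(a,None,fx=4,fy=4,interpolation=cv2.INTER_CUBIC))
E
```

```text
(no output)
```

View pics/c1.png

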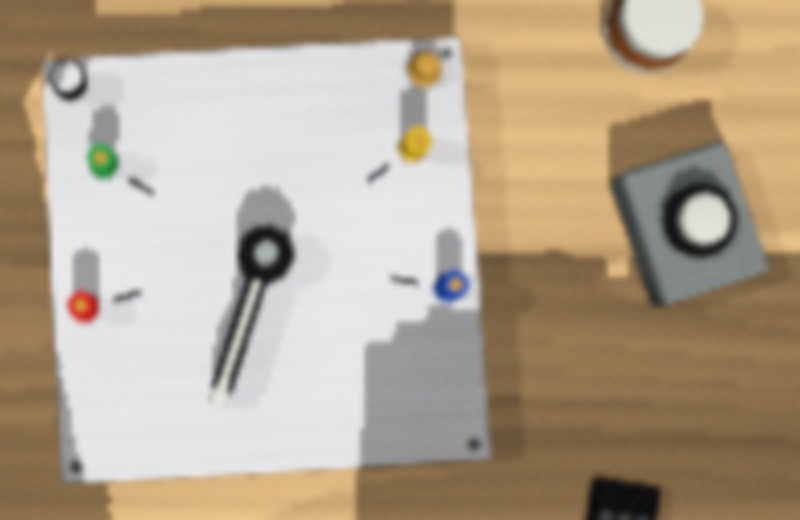

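The top crop shows the hub at (265,253), pointer tip at (218,400), and posts green (102,158), red (83,305), yellow (415,140) and blue (452,285). The button is at (704,218). The capacitor (68,78) and nut (425,65) stand on the far corners.

```bash
python3 - <<'E'
from h import *
f=lambda x,y,z:atz('top',(x+.5)/4-.5+200,(y+.5)/4-.5+145,z)
P={k:f(*v) for k,v in dict(hub=(265,253,.071),tip=(218,400,.067),green=(102,158,.072),red=(83,305,.072),yellow=(415,140,.072),blue=(452,285,.072),btn=(704,218,.062),cap=(68,78,.072),c1=(75,467,.04),c2=(474,444,.04)).items()}
h=P['hub']
for k,p in P.items():
    d=p-h;print(k,p.round(4),'r',np.hypot(*d[:2]).round(4),'dir',np.arctan2(d[1],d[0]).round(3))
# pivot fit from posts: angle in box; world dir = yaw+pi+a
from scipy.optimize import least_squares
A=dict(green=-2.15,red=-1.35,yellow=2.15,blue=1.35)
r=least_squares(lambda q:np.concatenate([P[k][:2]-q[:2]-.118*np.array([np.cos(q[2]+np.pi+a),np.sin(q[2]+np.pi+a)]) for k,a in A.items()]),[*h[:2],0])
print(r.x,r.fun.round(4))
d=(P['tip']-h);print('sel',(np.arctan2(d[1],d[0])-np.pi-r.x[2]+np.pi)%(2*np.pi)-np.pi, 'green dir',r.x[2]+np.pi-2.15)
o=arm.get_obs();print(o['gripper_width'])
E
```

```text
hub [ 0.54   -0.0444  0.071 ] r 0.0 dir 0.0
tip [ 0.45   -0.0159  0.067 ] r 0.0944 dir 2.835
green [0.5983 0.0562 0.072 ] r 0.1164 dir 1.046
red [0.5075 0.0669 0.072 ] r 0.116 dir 1.855
yellow [ 0.6105 -0.1374  0.072 ] r 0.1167 dir -0.922
blue [ 0.5206 -0.1594  0.072 ] r 0.1166 dir -1.738
btn [ 0.5636 -0.3217  0.062 ] r 0.2783 dir -1.486
cap [0.6485 0.078  0.072 ] r 0.1636 dir 0.846
c1 [0.4075 0.0733 0.04  ] r 0.1772 dir 2.415
c2 [ 0.4225 -0.1773  0.04  ] r 0.1774 dir -2.295
[ 0.53989331 -0.044569    0.06012223] [-0.0001 -0.0016  0.0003 -0.0019  0.0002  0.0019 -0.0004  0.0017]
sel -0.36700668625899757 green dir 1.0517148836723784
0.9975935359823551
```

Call:
{"name": "servo_tool", "arguments": {"steps": [{"jaw": 0,"delta_pos": [-19.2,-22.1,0]},{"jaw": 0,"delta_pos": [-19.2,-22.1,0]},{"jaw": 0,"delta_pos": [-19.2,-22.1,0]},{"jaw": 0,"delta_pos": [-19.2,-22.1,0]},{"jaw": 0,"delta_pos": [-19.2,-22.1,0]},{"jaw": 0,"delta_pos": [-19.2,-22.1,0]},{"jaw": 0,"delta_pos": [-19.2,-22.1,0]},{"jaw": 0,"delta_pos": [-19.2,-22.1,0]}], "force": 20}}

```text
schema error: expected keys jaw, delta_pos, angular
```

Call:
{"name": "servo_tool", "arguments": {"steps": [{"jaw": 0,"delta_pos": [-19.2,-22.1,0]},{"jaw": 0,"delta_pos": [-19.2,-22.1,0]},{"jaw": 0,"delta_pos": [-19.2,-22.1,0]},{"jaw": 0,"delta_pos": [-19.2,-22.1,0]},{"jaw": 0,"delta_pos": [-19.2,-22.1,0]},{"jaw": 0,"delta_pos": [-19.2,-22.1,0]},{"jaw": 0,"delta_pos": [-19.2,-22.1,0]},{"jaw": 0,"delta_pos": [-19.2,-22.1,0]}]}}

```text
schema error: expected keys jaw, delta_pos, angular
```

Call:
{"name": "servo_tool", "arguments": {"steps": [{"jaw": 0,"delta_pos": [-19.2,-22.1,0]},{"jaw": 0,"delta_pos": [-19.2,-22.1,0]},{"jaw": 0,"delta_pos": [-19.2,-22.1,0]},{"jaw": 0,"delta_pos": [-19.2,-22.1,0]},{"jaw": 0,"delta_pos": [-19.2,-22.1,0]},{"jaw": 0,"delta_pos": [-19.2,-22.1,0]},{"jaw": 0,"delta_pos": [-19.2,-22.1,0]},{"jaw": 0,"delta_pos": [-19.2,-22.1,0]}]}}

```text
schema error: expected keys jaw, delta_pos, angular
```

Call:
{"name": "servo_tool", "arguments": {"steps": [{"jaw": 0,"angular": [0,0,-0.037]},{"jaw": 0},{"jaw": 0}]}}

```text
schema error: expected keys jaw, delta_pos, angular
```

Call:
{"name": "servo_tool", "arguments": {"steps": [{"jaw": 0,"delta_pos": [-19.2,-22.1,0],"angular": [0,0,0]},{"jaw": 0,"delta_pos": [-19.2,-22.1,0],"angular": [0,0,0]},{"jaw": 0,"delta_pos": [-19.2,-22.1,0],"angular": [0,0,0]},{"jaw": 0,"delta_pos": [-19.2,-22.1,0],"angular": [0,0,0]},{"jaw": 0,"delta_pos": [-19.2,-22.1,0],"angular": [0,0,0]},{"jaw": 0,"delta_pos": [-19.2,-22.1,0],"angular": [0,0,0]},{"jaw": 0,"delta_pos": [-19.2,-22.1,0],"angular": [0,0,0]},{"jaw": 0,"delta_pos": [-19.2,-22.1,0],"angular": [0,0,0]}], "force": 20}}

```text
clock: 0.77
eef_pos: [0.2956, 0.3686, 0.2308]
eef_rot: [[-0.942, 0.337, -0.001], [0.337, 0.942, -0.001], [0.0, -0.001, -1.0]]
wrist_force: [0.7, 0.4, -0.6]
gripper_width: 0.005
grasp_force: 0.0
```

Call:
{"name": "servo_tool", "arguments": {"steps": [{"jaw": 0,"delta_pos": [-19.2,-22.1,0],"angular": [0,0,0]},{"jaw": 0,"delta_pos": [-19.2,-22.1,0],"angular": [0,0,0]},{"jaw": 0,"delta_pos": [-19.2,-22.1,0],"angular": [0,0,0]},{"jaw": 0,"delta_pos": [-19.2,-22.1,0],"angular": [0,0,0]},{"jaw": 0,"delta_pos": [-19.2,-22.1,0],"angular": [0,0,0]},{"jaw": 0,"delta_pos": [-19.2,-22.1,0],"angular": [0,0,0]},{"jaw": 0,"delta_pos": [-19.2,-22.1,0],"angular": [0,0,0]},{"jaw": 0,"delta_pos": [-19.2,-22.1,0],"angular": [0,0,0]}]}}

```text
clock: 1.43
eef_pos: [0.3805, 0.1505, 0.231]
eef_rot: [[-0.942, 0.337, -0.001], [0.337, 0.942, -0.0], [0.0, -0.0, -1.0]]
wrist_force: [0.6, -0.2, 0.2]
gripper_width: 0.002
grasp_force: 0.0
```

Call:
{"name": "servo_tool", "arguments": {"steps": [{"jaw": 0,"delta_pos": [-19.2,-22.1,0],"angular": [0,0,0]},{"jaw": 0,"delta_pos": [-19.2,-22.1,0],"angular": [0,0,0]},{"jaw": 0,"delta_pos": [-19.2,-22.1,0],"angular": [0,0,0]},{"jaw": 0,"delta_pos": [-19.2,-22.1,0],"angular": [0,0,0]},{"jaw": 0,"delta_pos": [-19.2,-22.1,0],"angular": [0,0,0]},{"jaw": 0,"delta_pos": [-19.2,-22.1,0],"angular": [0,0,0]},{"jaw": 0,"delta_pos": [-19.2,-22.1,0],"angular": [0,0,0]},{"jaw": 0,"delta_pos": [-19.2,-22.1,0],"angular": [0,0,0]}]}}

```text
clock: 2.1
eef_pos: [0.4656, -0.0676, 0.2309]
eef_rot: [[-0.941, 0.337, -0.001], [0.337, 0.941, 0.0], [0.001, 0.0, -1.0]]
wrist_force: [0.1, 0.6, -0.6]
gripper_width: -0.0
grasp_force: 0.0
```

Call:
{"name": "servo_tool", "arguments": {"steps": [{"jaw": 0,"delta_pos": [0,0,0],"angular": [0,0,-0.037]},{"jaw": 0,"delta_pos": [0,0,0],"angular": [0,0,0]},{"jaw": 0,"delta_pos": [0,0,0],"angular": [0,0,0]}]}}

```text
clock: 2.35
eef_pos: [0.4652, -0.0663, 0.2308]
eef_rot: [[-0.953, 0.303, -0.001], [0.303, 0.953, 0.001], [0.002, 0.0, -1.0]]
wrist_force: [-0.8, 0.3, 0.1]
gripper_width: -0.001
grasp_force: 0.0
```

Call:
{"name": "servo_tool", "arguments": {"steps": [{"jaw": 0,"delta_pos": [0,0,25],"angular": [0,0,0]},{"jaw": 0,"delta_pos": [0,0,30],"angular": [0,0,0]},{"jaw": 0,"delta_pos": [0,0,30],"angular": [0,0,0]},{"jaw": 0,"delta_pos": [0,0,30],"angular": [0,0,0]},{"jaw": 0,"delta_pos": [0,0,30],"angular": [0,0,0]},{"jaw": 0,"delta_pos": [0,0,20],"angular": [0,0,0]},{"jaw": 0,"delta_pos": [0,0,15],"angular": [0,0,0]},{"jaw": 0,"delta_pos": [0,0,0],"angular": [0,0,0]}]}}

```text
clock: 3.02
eef_pos: [0.4618, -0.0642, 0.0481]
eef_rot: [[-0.954, 0.301, -0.007], [0.301, 0.954, 0.002], [0.008, -0.0, -1.0]]
wrist_force: [-0.0, 1.1, -0.2]
gripper_width: 0.002
grasp_force: 0.0
```

Call:
{"name": "servo_tool", "arguments": {"steps": [{"jaw": 0,"delta_pos": [0,5,0],"angular": [0,0,0]},{"jaw": 0,"delta_pos": [0,5,0],"angular": [0,0,0]},{"jaw": 0,"delta_pos": [0,4,0],"angular": [0,0,0]},{"jaw": 0,"delta_pos": [0,2,0],"angular": [0,0,0]},{"jaw": 0,"delta_pos": [0,2,0],"angular": [0,0,0]},{"jaw": 0,"delta_pos": [0,2,0],"angular": [0,0,0]},{"jaw": 0,"delta_pos": [0,2,0],"angular": [0,0,0]},{"jaw": 0,"delta_pos": [0,0,0],"angular": [0,0,0]}]}}

```text
clock: 3.68
eef_pos: [0.4726, -0.0451, 0.0515]
eef_rot: [[-0.953, 0.302, 0.0], [0.302, 0.953, -0.0], [-0.0, 0.0, -1.0]]
wrist_force: [-0.0, 0.6, 0.1]
gripper_width: 0.002
grasp_force: 0.0
```

Call:
{"name": "servo_tool", "arguments": {"steps": [{"jaw": 0,"delta_pos": [0.97,3.23,0],"angular": [0,0,0.05]},{"jaw": 0,"delta_pos": [0.97,3.23,0],"angular": [0,0,0.05]},{"jaw": 0,"delta_pos": [0.97,3.23,0],"angular": [0,0,0.05]},{"jaw": 0,"delta_pos": [0.97,3.23,0],"angular": [0,0,0.05]},{"jaw": 0,"delta_pos": [0.97,3.23,0],"angular": [0,0,0.05]},{"jaw": 0,"delta_pos": [0.97,3.23,0],"angular": [0,0,0.05]},{"jaw": 0,"delta_pos": [0.97,3.23,0],"angular": [0,0,0.05]},{"jaw": 0,"delta_pos": [0.97,3.23,0],"angular": [0,0,0.05]}]}}

```text
clock: 4.35
eef_pos: [0.4766, -0.0193, 0.0512]
eef_rot: [[-0.758, 0.652, -0.002], [0.652, 0.758, -0.001], [0.001, -0.002, -1.0]]
wrist_force: [-1.4, -1.3, 0.7]
gripper_width: -0.004
grasp_force: 1.0
```

Call:
{"name": "servo_tool", "arguments": {"steps": [{"jaw": 0,"delta_pos": [0.97,3.23,0],"angular": [0,0,0.05]},{"jaw": 0,"delta_pos": [0.97,3.23,0],"angular": [0,0,0.05]},{"jaw": 0,"delta_pos": [0.97,3.23,0],"angular": [0,0,0.05]},{"jaw": 0,"delta_pos": [0.97,3.23,0],"angular": [0,0,0.05]},{"jaw": 0,"delta_pos": [0.97,3.23,0],"angular": [0,0,0.05]},{"jaw": 0,"delta_pos": [0.97,3.23,0],"angular": [0,0,0.05]},{"jaw": 0,"delta_pos": [0.97,3.23,0],"angular": [0,0,0.05]},{"jaw": 0,"delta_pos": [0.97,3.23,0],"angular": [0,0,0.05]}]}}

```text
clock: 5.02
eef_pos: [0.4906, 0.0035, 0.0508]
eef_rot: [[-0.445, 0.895, -0.003], [0.895, 0.445, 0.0], [0.002, -0.003, -1.0]]
wrist_force: [-1.4, 0.5, 1.2]
gripper_width: -0.001
grasp_force: 1.0
```

Call:
{"name": "servo_tool", "arguments": {"steps": [{"jaw": 0,"delta_pos": [0.97,3.23,0],"angular": [0,0,0.05]},{"jaw": 0,"delta_pos": [0.97,3.23,0],"angular": [0,0,0.05]},{"jaw": 0,"delta_pos": [0.97,3.23,0],"angular": [0,0,0.05]},{"jaw": 0,"delta_pos": [0.97,3.23,0],"angular": [0,0,0.05]},{"jaw": 0,"delta_pos": [0.97,3.23,0],"angular": [0,0,0.05]},{"jaw": 0,"delta_pos": [0.97,3.23,0],"angular": [0,0,0.05]},{"jaw": 0,"delta_pos": [0.97,3.23,0],"angular": [0,0,0.05]},{"jaw": 0,"delta_pos": [0.97,3.23,0],"angular": [0,0,0.05]}]}}

```text
clock: 5.68
eef_pos: [0.5128, 0.0186, 0.0505]
eef_rot: [[-0.062, 0.998, -0.004], [0.998, 0.062, 0.001], [0.002, -0.004, -1.0]]
wrist_force: [-1.8, 1.2, -0.6]
gripper_width: 0.003
grasp_force: 1.1
```

Call:
{"name": "servo_tool", "arguments": {"steps": [{"jaw": 0,"delta_pos": [0.97,3.23,0],"angular": [0,0,0.05]},{"jaw": 0,"delta_pos": [0.97,3.23,0],"angular": [0,0,0.05]},{"jaw": 0,"delta_pos": [0.97,3.23,0],"angular": [0,0,0.05]},{"jaw": 0,"delta_pos": [0.97,3.23,0],"angular": [0,0,0.05]},{"jaw": 0,"delta_pos": [0.97,3.23,0],"angular": [0,0,0.05]},{"jaw": 0,"delta_pos": [0.97,3.23,0],"angular": [0,0,0.05]},{"jaw": 0,"delta_pos": [0,0,0],"angular": [0,0,0]},{"jaw": 0,"delta_pos": [0,0,0],"angular": [0,0,0]}]}}

```text
clock: 6.35
eef_pos: [0.5336, 0.0228, 0.0508]
eef_rot: [[0.233, 0.973, -0.002], [0.973, -0.233, 0.0], [-0.0, -0.002, -1.0]]
wrist_force: [-1.1, 0.1, 0.1]
gripper_width: -0.001
grasp_force: 0.7
```

```bash
python3 - <<'E'
from h import *
o=arm.get_obs();R=np.array(o['eef_rot']);r=np.array(o['eef_pos'])-[.540,-.0445,0.05]
print(np.arctan2(R[1,0],R[0,0]),R[:,0]@r,R[:,1]@r,o['wrist_force'])
T=arm.camera('top')[145:275,200:300];S=arm.camera('scene')[160:260,150:320]
cv2.imwrite('pics/c2.png',np.vstack([cv2.resize(T,(460,299)),cv2.resize(S,(460,271))]))
E
```

```text
1.3361186355169479 0.06392851982504774 -0.02188243709364211 [-1.06470739  0.14195617  0.09732329]
```

View pics/c2.png

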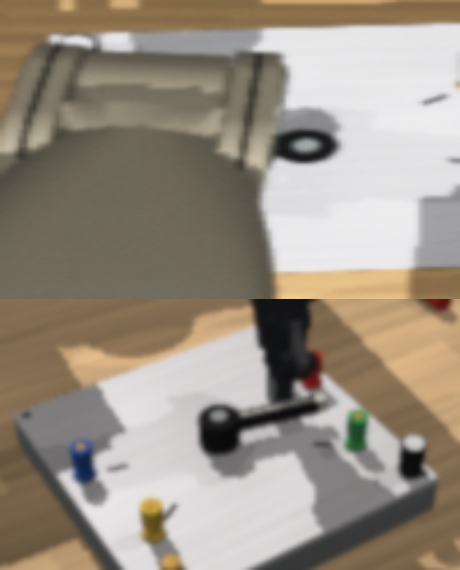

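The arm has swung with the finger and now points just short of green. In the scene view the tip is at about (322,400), the hub top at (219,414) and the green cap top at (357,415).

```bash
python3 - <<'E'
from h import *
f=lambda x,y,z:atz('scene',150+(x+.5)*170/460-.5,160+(y-299+.5)*100/271-.5,z)
h=f(219,414,.071);t=f(322,400,.067);g=f(357,415,.072)
for p in(h,t,g):
  d=p-h;print(p.round(4),np.hypot(*d[:2]),np.arctan2(d[1],d[0]))
for a in(1.05,1.25,1.3,1.35,1.4):
  print(a,[round(v,1) for v in proj('scene',[.54+.099*np.cos(a),-.0445+.099*np.sin(a),.067])])
S=cv2.imread('pics/c2.png')
E
```

```text
[ 0.5402 -0.0417  0.071 ] 0.0 0.0
[0.5627 0.0476 0.067 ] 0.09208467197579744 1.3244011304469425
[0.5995 0.0595 0.072 ] 0.11729382797286836 1.0406424675072672
1.05 [np.float64(272.5), np.float64(204.1)]
1.25 [np.float64(271.3), np.float64(198.7)]
1.3 [np.float64(270.7), np.float64(197.4)]
1.35 [np.float64(270.1), np.float64(196.1)]
1.4 [np.float64(269.3), np.float64(194.9)]
```

Call:
{"name": "servo_tool", "arguments": {"steps": [{"jaw": 0,"delta_pos": [0.6,1.93,0],"angular": [0,0,0.03]},{"jaw": 0,"delta_pos": [0.6,1.93,0],"angular": [0,0,0.03]},{"jaw": 0,"delta_pos": [0.6,1.93,0],"angular": [0,0,0.03]},{"jaw": 0,"delta_pos": [0.6,1.93,0],"angular": [0,0,0.03]},{"jaw": 0,"delta_pos": [0.6,1.93,0],"angular": [0,0,0.03]},{"jaw": 0,"delta_pos": [0.6,1.93,0],"angular": [0,0,0.03]},{"jaw": 0,"delta_pos": [0.6,1.93,0],"angular": [0,0,0.03]},{"jaw": 0,"delta_pos": [0.6,1.93,0],"angular": [0,0,0.03]}]}}

```text
clock: 7.12
eef_pos: [0.5499, 0.0224, 0.0511]
eef_rot: [[0.459, 0.889, -0.001], [0.889, -0.459, 0.001], [0.001, -0.001, -1.0]]
wrist_force: [-0.5, 1.9, -0.8]
gripper_width: -0.001
grasp_force: 1.0
```

Call:
{"name": "servo_tool", "arguments": {"steps": [{"jaw": 0,"delta_pos": [0,0,0],"angular": [0,0,0]},{"jaw": 0,"delta_pos": [0,0,0],"angular": [0,0,0]},{"jaw": 0,"delta_pos": [0,0,0],"angular": [0,0,0]}]}}

```text
clock: 7.37
eef_pos: [0.5503, 0.022, 0.0513]
eef_rot: [[0.457, 0.889, -0.0], [0.889, -0.457, 0.0], [0.0, -0.0, -1.0]]
wrist_force: [-1.2, 1.5, -0.5]
gripper_width: 0.0
grasp_force: 0.7
```

```bash
python3 - <<'E'
from h import *
o=arm.get_obs();R=np.array(o['eef_rot']);r=np.array(o['eef_pos'])-[.540,-.0445,0.05]
print(np.arctan2(R[1,0],R[0,0]),R[:,0]@r,R[:,1]@r,o['wrist_force'])
S=arm.camera('scene')[175:235,215:315]
cv2.imwrite('pics/c3.png',cv2.resize(S,None,fx=8,fy=8,interpolation=cv2.INTER_CUBIC))
E
```

```text
1.0956436317823521 0.063846692010334 -0.021213406049115324 [-1.24896147  1.50992346 -0.50875281]
```

View pics/c3.png

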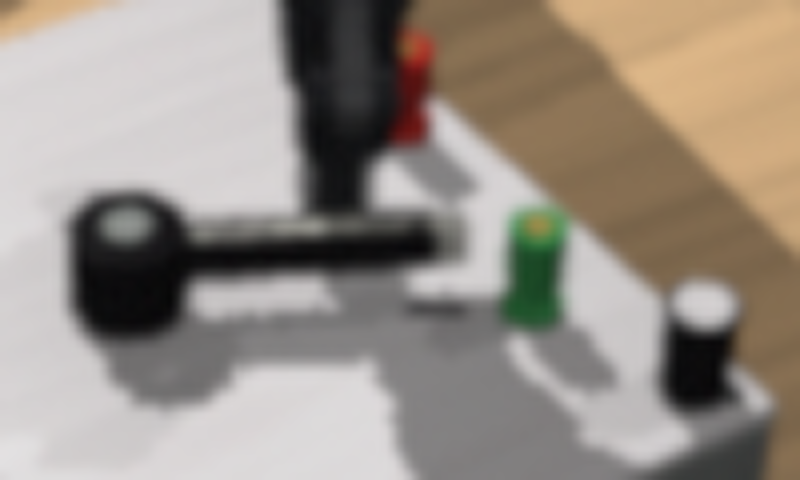

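The tip's top face is now at about (449,217), the hub top at (127,224) and the green top at (539,223), so the pointer is nearly on green.

```bash
python3 - <<'E'
from h import *
f=lambda x,y,z:atz('scene',215+(x+.5)/8-.5,175+(y+.5)/8-.5,z)
h=f(127,224,.071);g=f(539,223,.072)
for p in(g,f(449,217,.067),f(449,221,.067)):
  d=p-h;print(p.round(4),np.hypot(*d[:2]),np.arctan2(d[1],d[0]))
for a in(1.0,1.05,1.1):
  for P in([.54+.099*np.cos(a),-.0445+.099*np.sin(a),.067],[.54+.03*np.cos(a),-.0445+.03*np.sin(a),.067]):
    u,v=proj('scene',P);print(a,(u+.5-215)*8,(v+.5-175)*8)
E
```

```text
[0.5997 0.0602 0.072 ] 0.11838930636650011 1.0558166695237414
[0.5798 0.0424 0.067 ] 0.09346358108662593 1.1475541796976239
[0.5813 0.0415 0.067 ] 0.09323067786081572 1.128220557254117
1.0 464.22133426749133 248.0231894074418
1.0 224.3750216496228 238.4491348822237
1.05 463.89284007731976 236.93918076052637
1.05 224.590060360518 235.0969591138089
1.1 462.7141713153387 225.94395348472904
1.1 224.54437785537812 231.7515538227858
```

Call:
{"name": "servo_tool", "arguments": {"steps": [{"jaw": 0,"delta_pos": [0.41,1.28,0],"angular": [0,0,0.02]},{"jaw": 0,"delta_pos": [0.41,1.28,0],"angular": [0,0,0.02]},{"jaw": 0,"delta_pos": [0,0,0],"angular": [0,0,0]},{"jaw": 0,"delta_pos": [0,0,0],"angular": [0,0,0]},{"jaw": 0,"delta_pos": [0,-5,0],"angular": [0,0,0]},{"jaw": 0,"delta_pos": [0,-10,0],"angular": [0,0,0]},{"jaw": 0,"delta_pos": [0,0,0],"angular": [0,0,0]},{"jaw": 0,"delta_pos": [0,0,-20],"angular": [0,0,0]}]}}

```text
clock: 8.08
eef_pos: [0.5358, 0.0293, 0.0681]
eef_rot: [[0.493, 0.87, -0.008], [0.87, -0.493, -0.0], [-0.004, -0.007, -1.0]]
wrist_force: [-0.3, -0.2, -0.2]
gripper_width: 0.001
grasp_force: 0.0
```

Call:
{"name": "servo_tool", "arguments": {"steps": [{"jaw": 0,"delta_pos": [0,0,-30],"angular": [0,0,0]},{"jaw": 0,"delta_pos": [0,0,-30],"angular": [0,0,0]},{"jaw": 0,"delta_pos": [0,0,-20],"angular": [0,0,0]},{"jaw": 0,"delta_pos": [-25,15,0],"angular": [0,0,0]},{"jaw": 0,"delta_pos": [-30,17,0],"angular": [0,0,0]},{"jaw": 0,"delta_pos": [-30,17,0],"angular": [0,0,0]},{"jaw": 0,"delta_pos": [-30,17,0],"angular": [0,0,0]},{"jaw": 0,"delta_pos": [-30,17,0],"angular": [0,0,0]}]}}

```text
clock: 8.75
eef_pos: [0.5405, -0.1396, 0.1517]
eef_rot: [[0.493, 0.87, 0.001], [0.87, -0.493, -0.001], [-0.0, 0.001, -1.0]]
wrist_force: [1.1, 1.0, -0.5]
gripper_width: 0.004
grasp_force: 0.0
```

Call:
{"name": "servo_tool", "arguments": {"steps": [{"jaw": 0,"delta_pos": [-30,17,0],"angular": [0,0,0]},{"jaw": 0,"delta_pos": [-30,17,0],"angular": [0,0,0]},{"jaw": 0,"delta_pos": [-30,17,0],"angular": [0,0,0]},{"jaw": 0,"delta_pos": [-30,17,0],"angular": [0,0,0]},{"jaw": 0,"delta_pos": [-20,17,0],"angular": [0,0,0]},{"jaw": 0,"delta_pos": [0,0,0],"angular": [0,0,0]},{"jaw": 0,"delta_pos": [0,0,0],"angular": [0,0,0]}]}}

```text
clock: 9.33
eef_pos: [0.5455, -0.3033, 0.1513]
eef_rot: [[0.495, 0.869, 0.0], [0.869, -0.495, -0.0], [-0.0, 0.0, -1.0]]
wrist_force: [-0.4, -0.0, -0.4]
gripper_width: -0.001
grasp_force: 0.0
```

```bash
python3 - <<'E'
from h import *
o=arm.get_obs();R=np.array(o['eef_rot'])
print(R.T@(np.array([.5636,-.3217,.062])-o['eef_pos'])*1000, np.arctan2(R[1,0],R[0,0]))
ims=[arm.camera('top').astype(float) for _ in range(2)]
T=np.mean(ims,0).astype(np.uint8)[170:230,210:310];cv2.imwrite('pics/t_raw.png',T)
cv2.imwrite('pics/c4.png',cv2.resize(T,None,fx=8,fy=8,interpolation=cv2.INTER_CUBIC))
E
```

```text
[-7.02120826 24.78790475 89.31420243] 1.0525509269377744
```

View pics/c4.png

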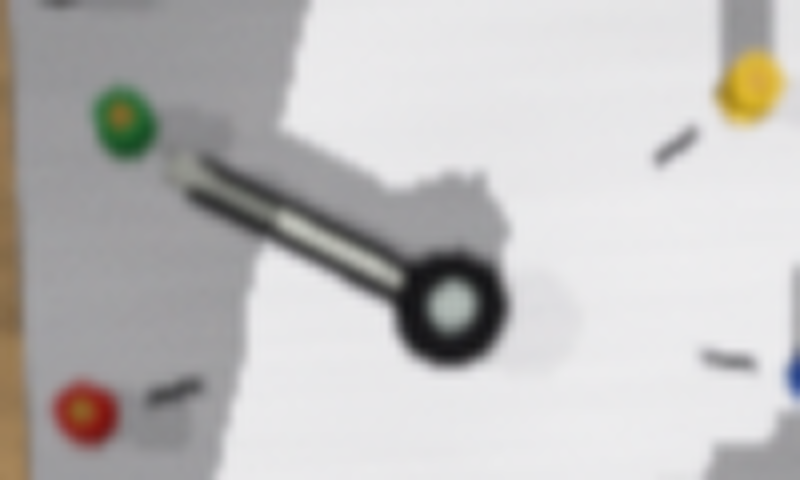

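The top view shows the hub at (452,304), white line from (395,277) to the tip (183,168), and the green cap at (122,117). The pointer looks slightly short of green.

```bash
python3 - <<'E'
from h import *
T=cv2.imread('pics/t_raw.png').astype(float)
f=lambda x,y,z:atz('top',210+x,170+y,z)
c=lambda x:(x+.5)/8-.5
h=f(c(452),c(304),.071);t=f(c(183),c(168),.067);g=f(c(122),c(119),.072);m=f(c(395),c(277),.067)
an=lambda d:np.arctan2(d[1],d[0])
print('tip',an(t-h),'line',an(t-m),'green',an(g-h),'r',np.linalg.norm((t-h)[:2]),np.linalg.norm((g-h)[:2]),h,g)
# fit: sample dark-edged profile across the arm at radii, template: projected centre for angle a
gray=T.sum(2)
for a in np.arange(1.0,1.16,.01):
    s=0
    for r in np.arange(.035,.085,.003):
        v=[]
        for w in(-.0055,0,.0055):
            u=proj('top',[.54+r*np.cos(a)-w*np.sin(a),-.0445+r*np.sin(a)+w*np.cos(a),.067])
            v.append(float(cv2.getRectSubPix(gray.astype(np.float32),(1,1),(float(u[0]-210),float(u[1]-170)))[0,0]))
        s+=v[1]-.5*(v[0]+v[2])
    print(round(a,3),round(s))
# hub & green centroid
b=T;hsv=cv2.cvtColor(T.astype(np.uint8),cv2.COLOR_BGR2HSV)
mk=(hsv[...,1]>110)&(hsv[...,0]>40)&(hsv[...,0]<85);ys,xs=np.nonzero(mk);print('green blob',xs.mean()*8+3.5,ys.mean()*8+3.5,mk.sum())
E
```

```text
tip 1.1007683904952767 line 1.0979284339483943 green 1.0624472788744632 r 0.09325100304589781 0.11665719003835195 [ 0.54078566 -0.044893    0.071     ] [0.59756688 0.0570128  0.072     ]
1.0 -1945
1.01 -1784
1.02 -1430
1.03 -873
1.04 -131
1.05 783
1.06 1714
1.07 2501
1.08 3017
1.09 3190
1.1 2980
1.11 2373
1.12 1408
1.13 259
1.14 -941
1.15 -1999
green blob 127.91379310344827 126.8103448275862 29
```

Call:
{"name": "servo_tool", "arguments": {"steps": [{"jaw": 0,"delta_pos": [26,-15.3,0],"angular": [0,0,0]},{"jaw": 0,"delta_pos": [26,-15.3,0],"angular": [0,0,0]},{"jaw": 0,"delta_pos": [26,-15.3,0],"angular": [0,0,0]},{"jaw": 0,"delta_pos": [26,-15.3,0],"angular": [0,0,0]},{"jaw": 0,"delta_pos": [26,-15.3,0],"angular": [0,0,0]},{"jaw": 0,"delta_pos": [26,-15.3,0],"angular": [0,0,0]},{"jaw": 0,"delta_pos": [26,-15.3,0],"angular": [0,0,0]},{"jaw": 0,"delta_pos": [26,-15.3,0],"angular": [0,0,0]}]}}

```text
clock: 10.1
eef_pos: [0.5406, -0.0576, 0.1514]
eef_rot: [[0.492, 0.871, -0.0], [0.871, -0.492, 0.0], [-0.0, -0.0, -1.0]]
wrist_force: [0.2, -0.2, -0.3]
gripper_width: -0.002
grasp_force: 0.0
```

Call:
{"name": "servo_tool", "arguments": {"steps": [{"jaw": 0,"delta_pos": [26,-15.3,0],"angular": [0,0,0]},{"jaw": 0,"delta_pos": [26,-15.3,0],"angular": [0,0,0]},{"jaw": 0,"delta_pos": [26,-15.3,0],"angular": [0,0,0]},{"jaw": 0,"delta_pos": [0,0,0],"angular": [0,0,0]},{"jaw": 0,"delta_pos": [0,0,0],"angular": [0,0,0]}]}}

```text
clock: 10.52
eef_pos: [0.5391, 0.0325, 0.1513]
eef_rot: [[0.489, 0.872, -0.0], [0.872, -0.489, -0.0], [-0.0, -0.0, -1.0]]
wrist_force: [-0.5, -0.2, -0.3]
gripper_width: 0.0
grasp_force: 0.0
```

```bash
cat > s.py <<'E'
from h import *
o=arm.get_obs();R=np.array(o['eef_rot']);r=np.array(o['eef_pos'])-[.540,-.0445,0]
print(o['clock'],np.arctan2(R[1,0],R[0,0]),R[:,0]@r,R[:,1]@r,r[2],o['wrist_force'])
E
python3 s.py
```

```text
10.5167 1.0597755714391943 0.06662913035256972 -0.03844163414591601 0.15133410836761207 [-0.50463016 -0.18854956 -0.27081135]
```

Call:
{"name": "servo_tool", "arguments": {"steps": [{"jaw": 0,"delta_pos": [0,0,25],"angular": [0,0,0]},{"jaw": 0,"delta_pos": [0,0,30],"angular": [0,0,0]},{"jaw": 0,"delta_pos": [0,0,30],"angular": [0,0,0]},{"jaw": 0,"delta_pos": [0,0,15],"angular": [0,0,0]},{"jaw": 0,"delta_pos": [0,0,0],"angular": [0,0,0]},{"jaw": 0,"delta_pos": [0,7,0],"angular": [0,0,0]},{"jaw": 0,"delta_pos": [0,7,0],"angular": [0,0,0]},{"jaw": 0,"delta_pos": [0,2,0],"angular": [0,0,0]}]}}

```text
clock: 11.18
eef_pos: [0.5568, 0.0213, 0.0531]
eef_rot: [[0.494, 0.869, 0.004], [0.869, -0.494, -0.0], [0.002, 0.003, -1.0]]
wrist_force: [-1.8, 1.3, -0.6]
gripper_width: -0.001
grasp_force: 1.0
```

Call:
{"name": "servo_tool", "arguments": {"steps": [{"jaw": 0,"delta_pos": [0,1,0],"angular": [0,0,0]},{"jaw": 0,"delta_pos": [0,1,0],"angular": [0,0,0]},{"jaw": 0,"delta_pos": [0,1,0],"angular": [0,0,0]},{"jaw": 0,"delta_pos": [0,0,0],"angular": [0,0,0]},{"jaw": 0,"delta_pos": [0,0,0],"angular": [0,0,0]},{"jaw": 0,"delta_pos": [0,0,0],"angular": [0,0,0]}]}}

```text
clock: 11.68
eef_pos: [0.5572, 0.0205, 0.0515]
eef_rot: [[0.493, 0.87, 0.001], [0.87, -0.493, -0.0], [-0.0, 0.001, -1.0]]
wrist_force: [-0.5, 0.0, 0.2]
gripper_width: -0.001
grasp_force: 0.2
```

```bash
python3 s.py
```

```text
11.6833 1.0548812589433316 0.06498908449516153 -0.017022684399763052 0.05150193642083908 [-0.4566477   0.02710364  0.21001795]
```

Call:
{"name": "servo_tool", "arguments": {"steps": [{"jaw": 0,"delta_pos": [0,-5,0],"angular": [0,0,0]},{"jaw": 0,"delta_pos": [0,-10,0],"angular": [0,0,0]},{"jaw": 0,"delta_pos": [0,0,0],"angular": [0,0,0]},{"jaw": 0,"delta_pos": [0,0,-20],"angular": [0,0,0]},{"jaw": 0,"delta_pos": [0,0,-30],"angular": [0,0,0]},{"jaw": 0,"delta_pos": [0,0,-30],"angular": [0,0,0]},{"jaw": 0,"delta_pos": [0,0,-20],"angular": [0,0,0]},{"jaw": 0,"delta_pos": [-25,15,0],"angular": [0,0,0]}]}}

```text
clock: 12.35
eef_pos: [0.5477, 0.0015, 0.1566]
eef_rot: [[0.489, 0.872, 0.009], [0.872, -0.489, 0.001], [0.005, 0.008, -1.0]]
wrist_force: [1.3, -0.8, 1.1]
gripper_width: 0.003
grasp_force: 0.0
```

Call:
{"name": "servo_tool", "arguments": {"steps": [{"jaw": 0,"delta_pos": [-30,18,0],"angular": [0,0,0]},{"jaw": 0,"delta_pos": [-30,18,0],"angular": [0,0,0]},{"jaw": 0,"delta_pos": [-30,18,0],"angular": [0,0,0]},{"jaw": 0,"delta_pos": [-30,18,0],"angular": [0,0,0]},{"jaw": 0,"delta_pos": [-30,18,0],"angular": [0,0,0]},{"jaw": 0,"delta_pos": [-30,18,0],"angular": [0,0,0]},{"jaw": 0,"delta_pos": [-30,18,0],"angular": [0,0,0]},{"jaw": 0,"delta_pos": [-30,18,0],"angular": [0,0,0]}]}}

```text
clock: 13.02
eef_pos: [0.5508, -0.2823, 0.1512]
eef_rot: [[0.493, 0.87, -0.0], [0.87, -0.493, 0.0], [-0.0, -0.0, -1.0]]
wrist_force: [0.4, -0.5, -0.4]
gripper_width: 0.003
grasp_force: 0.0
```

Call:
{"name": "servo_tool", "arguments": {"steps": [{"jaw": 0,"delta_pos": [-30,18,0],"angular": [0,0,0]},{"jaw": 0,"delta_pos": [0,0,0],"angular": [0,0,0]},{"jaw": 0,"delta_pos": [0,0,0],"angular": [0,0,0]}]}}

```text
clock: 13.27
eef_pos: [0.5518, -0.3176, 0.151]
eef_rot: [[0.496, 0.868, -0.0], [0.868, -0.496, 0.0], [0.0, -0.0, -1.0]]
wrist_force: [-0.4, -0.7, -0.6]
gripper_width: -0.003
grasp_force: 0.0
```

```bash
cat > m.py <<'E'
from h import *
o=arm.get_obs();R=np.array(o['eef_rot'])
print(R.T@(np.array([.5636,-.3217,.062])-o['eef_pos'])*1000, np.arctan2(R[1,0],R[0,0]))
I=arm.camera('top');T=I[170:230,210:310]
cv2.imwrite('pics/c5.png',cv2.resize(T,None,fx=8,fy=8,interpolation=cv2.INTER_CUBIC))
gray=I.sum(2).astype(np.float32)
def sc(a,r0=.035):
    s=0
    for r in np.arange(r0,.085,.003):
        v=[]
        for w in(-.0055,0,.0055):
            u=proj('top',[.54+r*np.cos(a)-w*np.sin(a),-.0445+r*np.sin(a)+w*np.cos(a),.067])
            v.append(float(cv2.getRectSubPix(gray,(1,1),(float(u[0]),float(u[1])))[0,0]))
        s+=v[1]-.5*(v[0]+v[2])
    return s
A=np.arange(.95,1.2,.005)
for r0 in(.03,.05,.07): print(A[np.argmax([sc(a,r0) for a in A])])
E
python3 m.py
```

```text
[ 2.24612342 12.25824371 89.00768168] 1.05204133070002
1.03Traceback (most recent call last):
  File "m.py", line 17, in <module>
    for r0 in(.03,.05,.07): print(A[np.argmax([sc(a,r0) for a in A])])
                                               ~~^^^^^^
  File "m.py", line 12, in sc
    u=proj('top',[.54+r*np.cos(a)-w*np.sin(a),-.0445+r*np.sin(a)+w*np.cos(a),.067])
  File "h.py", line 10, in proj
    c=arm.camera_info(name);T=np.array(c['world_to_cam']);q=T[:3,:3]@np.array(P)+T[:3,3];x,y=q[:2]/q[2]
ValueError: time passes only in moves, steps and waits
```

View pics/c5.png

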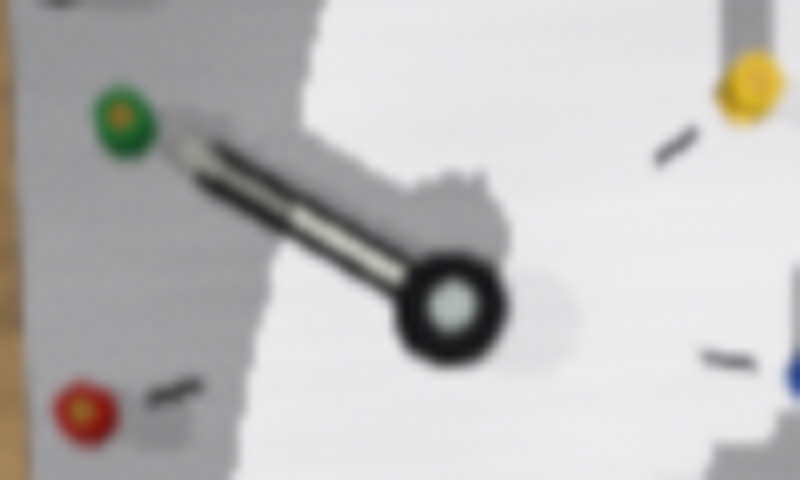

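```bash
python3 - <<'E'
from h import *
from scipy.optimize import minimize
C=arm.camera_info('top');arm.camera_info=lambda n:C
for name in('c1','c4','c5'):
    big=cv2.imread(f'pics/{name}.png').astype(np.float32).sum(2);k,ox,oy=(4,200,145) if name=='c1' else (8,210,170)
    def cost(q,c=1):
        a,off=q;s=0
        for r in np.arange(.035,.088,.002):
            v=[]
            for w in(-.005,0,.005):
                w+=off
                u=proj('top',[.54+r*np.cos(a)-w*np.sin(a),-.0445+r*np.sin(a)+w*np.cos(a),.067])
                v.append(float(cv2.getRectSubPix(big,(1,1),((u[0]-ox+.5)*k-.5,(u[1]-oy+.5)*k-.5))[0,0]))
            s-=v[1]-.5*(v[0]+v[2])
        return s
    a0={'c1':2.835,'c4':1.095,'c5':1.035}[name]
    r=minimize(cost,[a0,0],method='Nelder-Mead',options=dict(initial_simplex=[[a0-.03,-.001],[a0+.03,-.001],[a0,.002]]))
    print(name,r.x,r.fun)
E
```

```text
c1 [ 2.83076923e+00 -1.08107139e-04] -8890.716987609863
c4 [ 1.10647242e+00 -9.69139926e-04] -6348.486747741699
c5 [ 1.04536553e+00 -8.85832002e-04] -6092.101470947266
```

The refined fit puts the pointer at 1.045 rad against green's 1.05, so it is on green. Next is the button.

Call:
{"name": "servo_tool", "arguments": {"steps": [{"jaw": 0,"delta_pos": [2.2,12.3,0],"angular": [0,0,0]},{"jaw": 0,"delta_pos": [0,0,20],"angular": [0,0,0]},{"jaw": 0,"delta_pos": [0,0,25],"angular": [0,0,0]},{"jaw": 0,"delta_pos": [0,0,20],"angular": [0,0,0]},{"jaw": 0,"delta_pos": [0,0,10],"angular": [0,0,0]},{"jaw": 0,"delta_pos": [0,0,5],"angular": [0,0,0]},{"jaw": 0,"delta_pos": [0,0,0],"angular": [0,0,0]},{"jaw": 0,"delta_pos": [0,0,0],"angular": [0,0,0]}]}}

```text
clock: 13.98
eef_pos: [0.5645, -0.3198, 0.0721]
eef_rot: [[0.493, 0.87, 0.001], [0.87, -0.493, -0.0], [-0.0, 0.001, -1.0]]
wrist_force: [0.5, -0.3, -0.5]
gripper_width: -0.001
grasp_force: 0.0
```

Call:
{"name": "servo_tool", "arguments": {"steps": [{"jaw": 0,"delta_pos": [0,0,3],"angular": [0,0,0]},{"jaw": 0,"delta_pos": [0,0,3],"angular": [0,0,0]},{"jaw": 0,"delta_pos": [0,0,3],"angular": [0,0,0]},{"jaw": 0,"delta_pos": [0,0,2],"angular": [0,0,0]},{"jaw": 0,"delta_pos": [0,0,2],"angular": [0,0,0]},{"jaw": 0,"delta_pos": [0,0,0],"angular": [0,0,0]},{"jaw": 0,"delta_pos": [0,0,0],"angular": [0,0,0]}]}}

```text
clock: 14.57
eef_pos: [0.5644, -0.3205, 0.0588]
eef_rot: [[0.494, 0.87, 0.001], [0.87, -0.494, -0.001], [-0.0, 0.001, -1.0]]
wrist_force: [-0.3, 0.4, 2.5]
gripper_width: -0.0
grasp_force: 1.3
```

Pressed about 3 mm so far at 2.5 N. I'll go on in small steps.

Call:
{"name": "servo_tool", "arguments": {"steps": [{"jaw": 0,"delta_pos": [0,0,1.5],"angular": [0,0,0]},{"jaw": 0,"delta_pos": [0,0,1.5],"angular": [0,0,0]},{"jaw": 0,"delta_pos": [0,0,0.5],"angular": [0,0,0]},{"jaw": 0,"delta_pos": [0,0,0],"angular": [0,0,0]},{"jaw": 0,"delta_pos": [0,0,0],"angular": [0,0,0]}]}}

```text
clock: 14.98
eef_pos: [0.5644, -0.3205, 0.056]
eef_rot: [[0.493, 0.87, 0.001], [0.87, -0.493, -0.001], [-0.0, 0.001, -1.0]]
wrist_force: [-0.9, 1.7, 8.0]
gripper_width: 0.003
grasp_force: 3.7
```

Call:
{"name": "servo_tool", "arguments": {"steps": [{"jaw": 0,"delta_pos": [0,0,0.5],"angular": [0,0,0]},{"jaw": 0,"delta_pos": [0,0,0.5],"angular": [0,0,0]},{"jaw": 0,"delta_pos": [0,0,0],"angular": [0,0,0]},{"jaw": 0,"delta_pos": [0,0,0],"angular": [0,0,0]}]}}

```text
clock: 15.32
eef_pos: [0.5645, -0.3205, 0.0559]
eef_rot: [[0.493, 0.87, 0.001], [0.87, -0.493, -0.001], [-0.0, 0.002, -1.0]]
wrist_force: [-2.2, 2.6, 12.1]
gripper_width: 0.002
grasp_force: 5.9
```

The button is on its stop: the height stays at 0.056 m while the force rises to 12 N. I'll release it and check the scene.

Call:
{"name": "servo_tool", "arguments": {"steps": [{"jaw": 0,"delta_pos": [0,0,-5],"angular": [0,0,0]},{"jaw": 0,"delta_pos": [0,0,-10],"angular": [0,0,0]},{"jaw": 0,"delta_pos": [0,0,-25],"angular": [0,0,0]},{"jaw": 0,"delta_pos": [0,0,-30],"angular": [0,0,0]},{"jaw": 0,"delta_pos": [0,0,-25],"angular": [0,0,0]},{"jaw": 0,"delta_pos": [0,0,0],"angular": [0,0,0]},{"jaw": 0,"delta_pos": [0,0,0],"angular": [0,0,0]},{"jaw": 0,"delta_pos": [0,0,0],"angular": [0,0,0]}]}}

```text
clock: 15.98
eef_pos: [0.5632, -0.3196, 0.148]
eef_rot: [[0.493, 0.87, -0.001], [0.87, -0.493, 0.001], [0.0, -0.002, -1.0]]
wrist_force: [-0.5, -0.3, 0.3]
gripper_width: 0.0
grasp_force: 0.0
```

```bash
python3 - <<'E'
from h import *
cv2.imwrite('pics/end.png',np.vstack([cv2.resize(arm.camera(n)[100:350] if n=='scene' else arm.camera(n)[90:300],(600,290)) for n in('top','scene')]))
E
```

```text
(no output)
```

View pics/end.png

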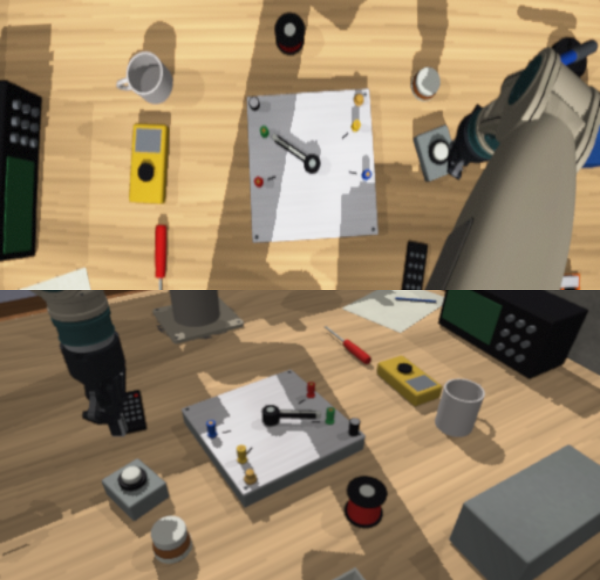

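The pointer (tip near (272,134) in the top half) points at the green post. The button is up again, nothing loose has moved, and the arm is clear.

```bash
python3 -c "
from bench import arm
print(arm.finish_job())"
```

```text
the job is handed in; nothing more can be done
None
```

I pushed the pointer onto the green post (within about 0.01–0.02 rad by camera) and pressed the start button to its stop once; it came up again, nothing loose moved in the final picture, and I handed the job in at about 16 s of the 54 s.

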